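Restock the shelf lane and close up the row

TASK

Stand the loose white carton in the gap between the two equal cartons in the shelf lane, turned like them, and let go of it. Then, pushing on the outer carton, slide the row together and on along the lane until it meets the sprung end stop, and press it there for a moment with a firm push of about 16 N, so that the three cartons are left butted flush against one another without gaps. Do not crush the cartons, and leave the small brown carton, the oil filter, the wrench and the empty roll core where they are.

Things in the scene. Friction and masses are not known exactly. Their poses are not given: they have to be found in the camera images.
- lane: fixed shelf lane: a 10 mm thick chipboard deck, 130 mm wide (x) and 380 mm long (y), between two white steel lips 4 mm thick that rise 17 mm above the deck (27 mm above the bench). Origin at bench level on the lane's centre line; the lane runs along its own y, from y = -170 mm (open end, nothing beyond) to y = +210 mm (end stop). A carton slides along it with about 1 to 3 N.
- lane_end (a point): middle of the deck's edge at the lane's +y end. 55 to 80 mm before it is the black rubber face (120 mm wide, 44 mm high) of the end stop, a blue bracket clamped anywhere in that span: it is not measured, so feel for it. The rubber face is sprung: it starts to give at about 4 N, then yields 1 mm per 1.2 N, 22 mm at most.
- inner_carton: closed white carton, rigid, about 0.2 kg (0.14 to 0.28), 120 mm along its x, 45 mm along its y, 70 mm high; origin at the centre of its underside, z up. Stands in the lane, on the deck, nearest the end stop but 7 to 48 mm short of it; its y points along the lane's y towards the stop.
- outer_carton: closed white carton, rigid, about 0.2 kg (0.14 to 0.28), 120 mm along its x, 45 mm along its y, 70 mm high; origin at the centre of its underside, z up. Stands in the lane on the open (-y) side, with a gap of 115 to 145 mm between its face and the inner carton's; axes like the lane's. At least 57 mm of bare deck lies behind it.
- loose_carton: closed white carton, rigid, about 0.2 kg (0.14 to 0.28), 120 mm along its x, 45 mm along its y, 70 mm high; origin at the centre of its underside, z up. Stands on the bench to the left of the lane (+y), at any yaw up to 0.7 rad either way; either way round will do in the lane.
- small_carton: small brown carton, 70 x 55 x 35 mm high; a bystander; origin at its underside or middle.
- oil_filter: grey round oil filter, 76 mm across, 88 mm high; a bystander; origin at its underside or middle.
- wrench: steel wrench lying on the bench; a bystander; origin at its underside or middle.
- tape_roll: empty cardboard roll core, 90 mm across, 48 mm high; a bystander; origin at its underside or middle.
There are look-alikes about, which are no part of the job. Leave any pink look-alike of the loose_carton alone.

How it is judged:
By the outcome, as a careful person would: the job done as asked, in the order asked, and still so for the second after the job is handed in, with the robot touching nothing.
It also fails if it takes over 58 s, if anything falls off the work surface, if the arm or the gripper's body presses on something with over 40 N, if the wrist force passes 120 N, or if a joint passes its speed limit or range.

ROBOT

A 7-joint arm with a two-finger parallel gripper is mounted at the origin on the work surface. World frame = base frame: x ahead of the robot, y to its left, z up, the work surface at z = 0. Lengths are in m, angles in rad, forces in N, time in s.
With the tool pointing down it reaches from about 0.425 to 0.925 m from the base axis. Payload 6.8 kg.
Tool frame: the origin (TCP) lies midway between the tips of the shut fingers; the grasp point (between the pads) lies 19 mm behind it; z points along the fingers, y is the line along which they close (so a half turn about z gives the same grasp; the last joint's range is limited). The gripper opens to 85 mm and grips with 20 to 120 N. Pads are 22 mm wide; open, the fingers measure 114 mm over their backs; the gripper's body (76 mm by 85 mm) begins 54 mm behind the grasp point. The pads swing forward as they close: fully open they stand 13 mm farther back than shut.
Start: joints at [1.008, 0.477, 0.022, 1.555, -0.011, 1.109, -0.083], TCP at [0.297, -0.606, 0.231] pointing down, gripper open.
Joint ranges: [-2.96, 2.96], [-0.34, 2.1], [-1.41, 1.46], [0.24, 2.44], [-1.37, 4.51], [0.17, 1.92], [-2.96, 2.96]. Speed limits (rad/s): [2.39, 2.39, 3.14, 3.14, 3.14, 3.14, 3.14].

INTERFACE

Orientations are given as a unit quaternion [w, x, y, z].
In Python, from station import bot gives the robot as it stands.
- The arm moves only by the tool jog_arm, never from a script. Its argument "rows" is a list of rows, each an object of numbers: "fingers": the finger opening in mm, from 0 to 85.4; "x", "y", "z": the shift along the tool's x, y, z in mm; "ax", "ay", "az": the turn, a rotation vector about the tool's x, y, z in degrees. A call has exactly 8 rows; each row shifts and turns the commanded pose from where the row before left it, along the tool's axes as they then stand; what a row does not reach is not made up. A row lasts 1/10 s, in which the tool goes at most 50 mm and 8.59 degrees, less where a joint would pass 70% of its speed; a pose out of reach is approached as far as the arm can. A call with a gripper value outside its range is refused whole. The fingers move at their own pace and stop on an object; "force" is the grip in N (left out, the last holds). Time passes only in rows, so rows that do not move let the fingers close, or fill a call up. It gives the time, the measured TCP pose, the force, the opening and the grip force at its end, in the units of the state.
- bot.get_obs(): the state, without advancing time (a new reading comes with each control period).
- bot.read_camera(name): name is "scene" or "top" or "wrist"; returns a dict with "pixels" (420x560x3 uint8, red, green, blue), "vertical_fov" (degrees; the focal length in pixels is half the picture's height over the tangent of half this angle, whatever the lens; pixels are square), "cx", "cy" (the principal point, pixels), "world_from_camera" (4x4, takes a point from camera to world coordinates). Camera axes: x right, y down, z forward; pixel columns grow to the right and rows downward; lengths in m; the calibration is good to about 2 mm. A picture is of the moment at which its call begins. There is no depth.
- bot.hand_in(): hands the job in; it is judged then, once.
The state is a dict: "t": time; "q": joint angles; "joint_vel": joint speeds; "joint_torque": joint torques, N m; "eef_pos": TCP position; "tool_rot": TCP orientation; "contact_force": force on the tool from outside, world axes, zero at the start; "torque": the same for the moment, N m; "gripper_width": opening from 0.0 (shut) to 1.0 (fully open); "grasp_force": force on a finger pad.
Only numpy, scipy, OpenCV 4.12 (cv2) and the standard library are available. Lean on these libraries where they do the work, as an engineer would, in place of code of your own. Each camera call takes 0.05 s, during which the arm holds its last target. There are 200 camera calls.

## Working session

There is one attempt and no reset: what is moved stays moved. The work goes in short steps, Python scripts to look and compute and a tool call to move; the robot and the scene stay as the last step left them, time stands still between calls to the robot, and variables do not carry over. Pictures are saved under pics/ and viewed, at most 10 in all, crops included, and the job is handed in when it is done.

Besides the shell and the picture viewer there is one more tool, called as name(argument=value, ...), one argument or row to a line, values as JSON. jog_arm: Moves the arm, as the interface text tells. Its arguments: {"type":"object","properties":{"rows":{"type":"array","items":{"type":"object","properties":{"fingers":{"type":"number"},"x":{"type":"number"},"y":{"type":"number"},"z":{"type":"number"},"ax":{"type":"number"},"ay":{"type":"number"},"az":{"type":"number"}}}},"force":{"type":"number"}},"required":["rows"]}

```bash
mkdir -p pics; cat > h.py <<'E'
import numpy as np, cv2
from station import bot
def cam(n):
    c=bot.read_camera(n); c['img']=np.array(c['pixels'])[:,:,::-1].copy(); return c
def ray(c,u,v,z):
    T=np.array(c['world_from_camera']); h=c['pixels'].shape[0]
    f=h/2/np.tan(np.radians(c['vertical_fov'])/2)
    d=T[:3,:3]@np.array([(u-c['cx'])/f,(v-c['cy'])/f,1]); o=T[:3,3]
    return (o+d*(z-o[2])/d[2])
E
python3 - <<'E'
from h import *
a=cam('top');b=cam('scene')
cv2.imwrite('pics/top.png',a['img']);cv2.imwrite('pics/scene.png',b['img'])
for c in(a,b): print(np.round(c['world_from_camera'],3).tolist(),c['vertical_fov'],c['cx'],c['cy'])
print(bot.get_obs())
E
```

```text
[[0.006, -0.987, 0.162, 0.243], [-1.0, -0.01, -0.024, 0.034], [0.025, -0.162, -0.986, 1.145], [0.0, 0.0, 0.0, 1.0]] 56.590492447016956 279.6163208144964 208.50902482929612
[[0.86, 0.409, -0.306, 0.883], [0.511, -0.701, 0.497, -0.692], [-0.012, -0.584, -0.812, 1.219], [0.0, 0.0, 0.0, 1.0]] 43.67045064168141 279.4598465728075 207.3199479328986
{'t': 0.1, 'q': array([ 1.00792273,  0.47774301,  0.02236305,  1.55637475, -0.01149906,
        1.10932492, -0.0830825 ]), 'joint_vel': array([-0.0007868 , -0.00132053,  0.00013997, -0.00157553,  0.00035241,
       -0.00102951, -0.00033877]), 'joint_torque': array([ 3.96364398e-03, -5.97773123e+01,  1.61360130e+00, -2.81956404e+01,
        1.28644813e-02,  5.04653261e-03,  2.27077356e-05]), 'eef_pos': array([ 0.29623205, -0.6059053 ,  0.23039685]), 'tool_rot': array([-8.20530122e-04,  9.74256251e-01,  2.25441825e-01, -2.60098570e-04]), 'contact_force': array([1.12290559, 0.09162609, 0.14345673]), 'torque': array([-0.02839734,  0.00821783,  0.02598559]), 'grasp_force': 0.0, 'gripper_width': 1.0010323646707693}
```

View pics/top.png

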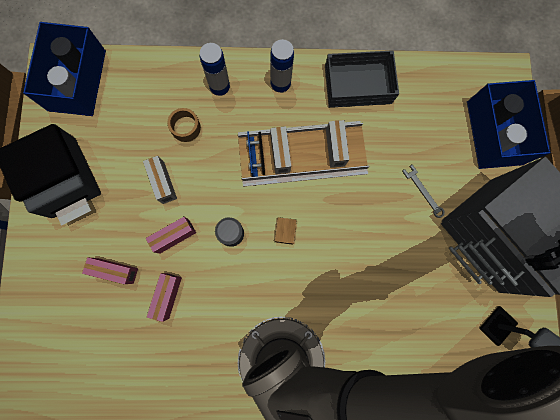

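View pics/scene.png

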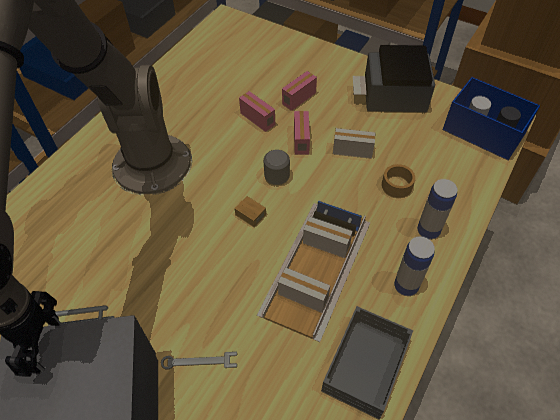

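The top view shows one loose white carton at (158,180). The look-alikes are the pink cartons at (170,234), (109,270) and (164,297). The lane spans (240..368, 122..185), with its stop at the left (x≈255) and cartons at (281,148) and (339,142). The white one fits; I'll confirm it in an enlarged crop.

```bash
python3 - <<'E'
from h import *
a=cam('top'); im=a['img']
cr=im[110:210,135:375]; big=cv2.resize(cr,None,fx=3.3,fy=3.3,interpolation=cv2.INTER_CUBIC)
cv2.imwrite('pics/crop.png',big)
hsv=cv2.cvtColor(im,cv2.COLOR_BGR2HSV)
for thr in(130,160,185):
  m=((hsv[...,1]<50)&(hsv[...,2]>thr)).astype(np.uint8)
  n,l,s,ce=cv2.connectedComponentsWithStats(m)
  for i in range(1,n):
    x,y,w,h,A=s[i]
    if A>25 and 135<ce[i][0]<375 and 110<ce[i][1]<210: print(thr,s[i],ce[i].round(1),np.median(hsv[l==i],0))
E
```

```text
130 [329 121  10  40 213] [333.8 140.5] [ 83.   9. 166.]
130 [339 120  24  40 260] [345.4 136.3] [ 83.   9. 164.]
130 [281 124  47  43 337] [292.7 139.6] [ 75.   9. 164.]
130 [271 127  10  41 216] [275.5 147.4] [ 83.5   9.  165. ]
130 [249 129  21   5  62] [259.1 131.3] [ 90.   14.  169.5]
130 [238 131   9   5  28] [241.9 133. ] [ 72.   9. 165.]
130 [153 156  18  40 226] [161.5 175.6] [ 75.   9. 164.]
130 [143 159  18  41 224] [151.8 179.2] [ 84.  10. 163.]
130 [299 166  70   7  70] [333.5 169. ] [104.   26.  191.5]
130 [242 169 126  17 600] [304.4 177.1] [ 15.  21. 165.]
130 [242 174  37   5  37] [260.  176.3] [104.  21. 196.]
160 [329 121  10  40 203] [333.7 140.8] [ 83.   9. 166.]
160 [339 120  24  40 233] [345.2 137.1] [ 84.   9. 164.]
160 [287 124  40   7  82] [306.6 127.1] [ 70.    8.  165.5]
160 [281 127  10  40 200] [285.3 146.3] [ 83.   9. 164.]
160 [249 129  21   5  50] [258.8 131.4] [100.5  14.  171.5]
160 [271 128  10  40 205] [275.4 147.5] [ 84.   9. 166.]
160 [153 156  18  40 218] [161.4 175.4] [ 78.   9. 164.]
160 [143 160  18  40 193] [152.  179.9] [ 90.  10. 163.]
160 [242 169 126  17 359] [304.5 177.3] [ 94.  19. 169.]
```

View pics/crop.png

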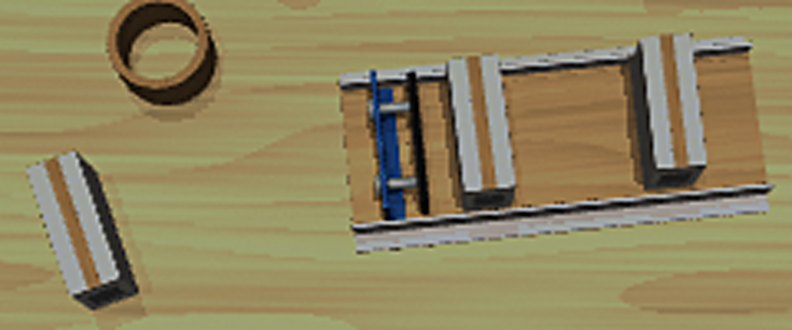

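The crop confirms it: the white carton with a tape stripe has its top-face corners at crop (27,168), (77,152), (118,285), (72,300). Neither pink nor in the lane. In the lane, the inner carton's top is at (448..515, 56..193) and the outer's at (640..706, 36..170). The black rubber face is at crop x≈415.

```bash
cat >> h.py <<'E'
def rect(c,m,z):
    v,u=np.nonzero(m); P=np.array([ray(c,p,q,z)[:2] for p,q in zip(u,v)])*1000
    (cx,cy),(w,h),ang=cv2.minAreaRect(P.astype(np.float32))
    C=np.cov(P.T); e=np.linalg.eigh(C)[1][:,1]
    return P.mean(0).round(1),(round(cx,1),round(cy,1)),(round(w,1),round(h,1)),'axis deg',np.degrees(np.arctan2(e[1],e[0])).round(1)
E
python3 - <<'E'
from h import *
a=cam('top'); im=a['img']; hsv=cv2.cvtColor(im,cv2.COLOR_BGR2HSV)
W=((hsv[...,1]<50)&(hsv[...,2]>135)).astype(np.uint8)
n,l,s,ce=cv2.connectedComponentsWithStats(W)
def comp(u,v):
    d=np.hypot(*(ce-[u,v]).T); return l==d.argmin()
L=comp(161.5,175.6)|comp(151.8,179.2); L=cv2.morphologyEx(L.astype(np.uint8),cv2.MORPH_CLOSE,np.ones((5,5)))
print('loose',rect(a,L,.07)); 
for nm,k in dict(lo_R=(161.5,175.6),lo_L=(151.8,179.2)).items(): print(nm,rect(a,comp(*k),.07))
vv,uu=np.mgrid[:420,:560]
for nm,k,r in(('outer',(333.8,140.5),(345.4,136.3)),('inner',(275.5,147.4),(292.7,139.6))):
    Lm=comp(*k); print(nm,'L',rect(a,Lm,.08)); R=comp(*r)&(vv>131)&(uu<r[0]+8 if nm=='outer' else (vv>131)&(uu<294)); print(nm,'R low',rect(a,R,.08))
# lip/deck corners from crop pixels
g=lambda x,y,z:(ray(a,135+x/3.3-.35,110+y/3.3-.35,z)*1000).round(0)
for nm,x,y,z in(('lip far L',340,76,.027),('lip far R',750,42,.027),('lip near L',354,228,.027),('lip near R',770,188,.027),('deckL top',342,88,.01),('deckL bot',352,222,.01),('rubber top bot',424,213,.054),('rubber top top',408,72,.054)): print(nm,g(x,y,z))
for nm,u,v,z in(('filter',229,228,.088),('core',184,122,.048),('small',285,230,.035),('pink',170,230,.07)): print(nm,(ray(a,u,v,z)*1000).round(0))
E
```

```text
loose (array([505.5, 354. ]), (506.3, 354.3), (118.5, 43.5), 'axis deg', np.float64(-158.3))
lo_R (array([510.6, 340.8]), (511.3, 341.1), (118.1, 15.2), 'axis deg', np.float64(-158.5))
lo_L (array([500.3, 367.3]), (501.2, 367.1), (118.4, 15.9), 'axis deg', np.float64(-158.4))
outer L (array([ 617.6, -145.6]), (617.8, -145.8), (117.6, 15.6), 'axis deg', np.float64(-174.5))
outer R low (array([ 603. , -175.4]), (603.2, -175.4), (81.7, 14.7), 'axis deg', np.float64(-174.1))
inner L (array([594.5,  21. ]), (595.4, 21.1), (119.0, 15.0), 'axis deg', np.float64(-172.3))
inner R low (array([590.6,  -7.9]), (590.9, -8.0), (101.9, 15.3), 'axis deg', np.float64(-172.3))
lip far L [656. 134.  27.]
lip far R [ 695. -241.   27.]
lip near L [515. 118.  27.]
lip near R [ 556. -255.   27.]
deckL top [651. 133.  10.]
deckL bot [524. 121.  10.]
rubber top bot [522.  55.  54.]
rubber top top [651.  71.  54.]
filter [362. 145.  88.]
core [679. 290.  48.]
small [364.  -9.  35.]
pink [357. 309.  70.]
```

```bash
cat >> h.py <<'E'
from scipy.spatial.transform import Rotation as R
def to(x,y,z,yaw):
    "tool-frame shift (mm) and az (deg) from the measured pose to a world target, tool x at yaw"
    o=bot.get_obs(); w,a,b,c=o['tool_rot']; M=R.from_quat([a,b,c,w])
    G=R.from_euler('ZX',[yaw,180],degrees=True)
    print('t %.1f'%o['t'],'pos',(o['eef_pos']*1000).round(1),'F',o['contact_force'].round(1),'w',round(o['gripper_width']*85.4,1),
     '| shift',M.inv().apply(np.array([x,y,z])-o['eef_pos']*1000).round(1),'turn',np.degrees((M.inv()*G).as_rotvec()).round(2))
E
```

jog_arm(
  rows=[
    {"x":40,"y":-26,"fingers":85},
    {"x":40,"y":-26},
    {"x":40,"y":-26},
    {"x":40,"y":-26},
    {"x":40,"y":-26},
    {"x":40,"y":-26},
    {"x":40,"y":-26},
    {"x":40,"y":-26},
  ],
  force=30,
)

```text
invalid input
```

```bash
python3 -c "
from h import *
to(506,354,230,21.7)"
```

```text
t 0.2 pos [ 296.3 -606.1  230.7] F [-0.2  0.4 -0.1] w 85.5 | shift [ 610.1 -770.4    1.5] turn [-0.06  0.01  4.36]
```

jog_arm(
  rows=[
    {"fingers":85,"x":40,"y":-26,"z":0,"ax":0,"ay":0,"az":0},
    {"fingers":85,"x":40,"y":-26,"z":0,"ax":0,"ay":0,"az":0},
    {"fingers":85,"x":40,"y":-26,"z":0,"ax":0,"ay":0,"az":0},
    {"fingers":85,"x":40,"y":-26,"z":0,"ax":0,"ay":0,"az":0},
    {"fingers":85,"x":40,"y":-26,"z":0,"ax":0,"ay":0,"az":0},
    {"fingers":85,"x":40,"y":-26,"z":0,"ax":0,"ay":0,"az":0},
    {"fingers":85,"x":40,"y":-26,"z":0,"ax":0,"ay":0,"az":0},
    {"fingers":85,"x":40,"y":-26,"z":0,"ax":0,"ay":0,"az":0},
  ],
  force=30,
)

```text
t: 1.0
eef_pos: [0.4932, -0.2772, 0.2314]
tool_rot: [0.0, 0.974, 0.225, 0.0]
contact_force: [0.9, -0.3, 0.9]
gripper_width: 0.993
grasp_force: 0.0
```

```bash
python3 -c "
from h import *
to(506,354,230,21.7)"
```

```text
t 1.0 pos [ 493.2 -277.2  231.4] F [ 0.9 -0.3  0.9] w 84.8 | shift [ 288.7 -561.5    1.3] turn [ 0.01 -0.    4.35]
```

jog_arm(
  rows=[
    {"fingers":85,"x":22,"y":-43,"z":0,"ax":0,"ay":0,"az":0},
    {"fingers":85,"x":22,"y":-43,"z":0,"ax":0,"ay":0,"az":0},
    {"fingers":85,"x":22,"y":-43,"z":0,"ax":0,"ay":0,"az":0},
    {"fingers":85,"x":22,"y":-43,"z":0,"ax":0,"ay":0,"az":0},
    {"fingers":85,"x":22,"y":-43,"z":0,"ax":0,"ay":0,"az":0},
    {"fingers":85,"x":22,"y":-43,"z":0,"ax":0,"ay":0,"az":0},
    {"fingers":85,"x":22,"y":-43,"z":0,"ax":0,"ay":0,"az":0},
    {"fingers":85,"x":22,"y":-43,"z":0,"ax":0,"ay":0,"az":0},
  ],
)

```text
t: 1.8
eef_pos: [0.4993, 0.1091, 0.2315]
tool_rot: [0.0, 0.974, 0.225, 0.0]
contact_force: [1.8, 1.0, 0.3]
gripper_width: 0.996
grasp_force: 0.0
```

jog_arm(
  rows=[
    {"fingers":85,"x":22,"y":-43,"z":0,"ax":0,"ay":0,"az":0},
    {"fingers":85,"x":22,"y":-43,"z":0,"ax":0,"ay":0,"az":0},
    {"fingers":85,"x":22,"y":-43,"z":0,"ax":0,"ay":0,"az":0},
    {"fingers":85,"x":22,"y":-43,"z":0,"ax":0,"ay":0,"az":0},
    {"fingers":85,"x":22,"y":-43,"z":0,"ax":0,"ay":0,"az":0},
    {"fingers":85,"x":0,"y":0,"z":0,"ax":0,"ay":0,"az":4.4},
    {"fingers":85,"x":0,"y":0,"z":0,"ax":0,"ay":0,"az":0},
    {"fingers":85,"x":0,"y":0,"z":0,"ax":0,"ay":0,"az":0},
  ],
)

```text
t: 2.6
eef_pos: [0.5043, 0.3476, 0.2309]
tool_rot: [0.001, 0.982, 0.188, -0.0]
contact_force: [0.7, -1.3, -1.3]
gripper_width: 0.995
grasp_force: 0.0
```

```bash
python3 - <<'E'
from h import *
to(506,354,230,21.7)
w=cam('wrist'); cv2.imwrite('pics/w1.png',w['img'])
print(np.round(w['world_from_camera'],3).tolist())
E
```

```text
t 2.6 pos [504.3 347.6 230.9] F [ 0.7 -1.3 -1.3] w 85.0 | shift [ 4.  -5.3  0.9] turn [ 0.07  0.04 -0.01]
[[0.369, -0.893, -0.258, 0.57], [-0.929, -0.355, -0.104, 0.373], [0.001, 0.278, -0.961, 0.374], [0.0, 0.0, 0.0, 1.0]]
```

View pics/w1.png

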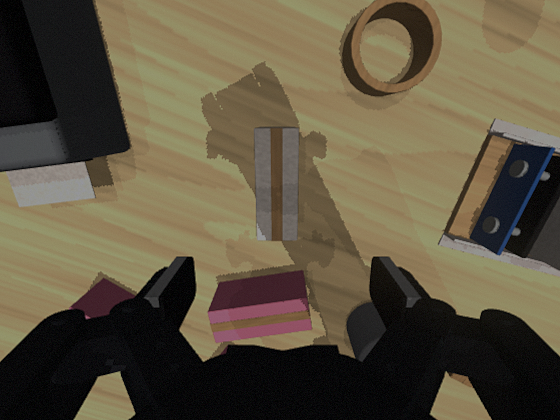

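The wrist view shows the white carton's top at corners (255,127), (298,127), (298,240), (256,240), nearly parallel to the image columns. I'll cross-check the centre.

```bash
python3 - <<'E'
from h import *
w=cam('wrist'); P=np.array([ray(w,u,v,.07)[:2]*1000 for u,v in((255,127),(298,127),(298,240),(256,240))])
print(P.round(0),P.mean(0)); d=(P[0]+P[1]-P[2]-P[3])/2; print(np.hypot(*d),np.degrees(np.arctan2(d[1],d[0])),np.hypot(*(P[1]-P[0])))
to(*P.mean(0),31,21.7); to(506,354,31,21.7)
E
```

```text
[[556. 396.]
 [572. 356.]
 [461. 310.]
 [444. 353.]] [508.48017923 353.97153277]
119.93282466853796 21.577509330642666 42.471127388503724
t 2.7 pos [504.6 347.1 231.2] F [0.3 0.3 0. ] w 85.3 | shift [  6.1  -5.1 200.2] turn [ 0.06  0.01 -0.1 ]
t 2.7 pos [504.6 347.1 231.2] F [0.3 0.3 0. ] w 85.3 | shift [  3.8  -6.1 200.2] turn [ 0.06  0.01 -0.1 ]
```

jog_arm(
  rows=[
    {"fingers":85,"x":5,"y":-5.5,"z":25,"ax":0,"ay":0,"az":0},
    {"fingers":85,"x":0,"y":0,"z":40,"ax":0,"ay":0,"az":0},
    {"fingers":85,"x":0,"y":0,"z":40,"ax":0,"ay":0,"az":0},
    {"fingers":85,"x":0,"y":0,"z":40,"ax":0,"ay":0,"az":0},
    {"fingers":85,"x":0,"y":0,"z":35,"ax":0,"ay":0,"az":0},
    {"fingers":85,"x":0,"y":0,"z":22,"ax":0,"ay":0,"az":0},
    {"fingers":85,"x":0,"y":0,"z":0,"ax":0,"ay":0,"az":0},
    {"fingers":85,"x":0,"y":0,"z":0,"ax":0,"ay":0,"az":0},
  ],
)

```text
t: 3.5
eef_pos: [0.5073, 0.3551, 0.0299]
tool_rot: [0.0, 0.982, 0.187, 0.0]
contact_force: [0.1, -0.1, 0.8]
gripper_width: 0.992
grasp_force: 0.0
```

jog_arm(
  rows=[
    {"fingers":30,"x":0,"y":0,"z":0,"ax":0,"ay":0,"az":0},
    {"fingers":30,"x":0,"y":0,"z":0,"ax":0,"ay":0,"az":0},
    {"fingers":30,"x":0,"y":0,"z":0,"ax":0,"ay":0,"az":0},
    {"fingers":30,"x":0,"y":0,"z":0,"ax":0,"ay":0,"az":0},
    {"fingers":30,"x":0,"y":0,"z":0,"ax":0,"ay":0,"az":0},
    {"fingers":30,"x":0,"y":0,"z":0,"ax":0,"ay":0,"az":0},
    {"fingers":30,"x":0,"y":0,"z":0,"ax":0,"ay":0,"az":0},
    {"fingers":30,"x":0,"y":0,"z":0,"ax":0,"ay":0,"az":0},
  ],
  force=35,
)

```text
t: 4.3
eef_pos: [0.5075, 0.3563, 0.0308]
tool_rot: [-0.0, 0.982, 0.188, 0.001]
contact_force: [-0.4, -1.8, 7.3]
gripper_width: 0.527
grasp_force: 37.4
```

jog_arm(
  rows=[
    {"fingers":30,"x":0,"y":0,"z":-8,"ax":0,"ay":0,"az":0},
    {"fingers":30,"x":0,"y":0,"z":-18,"ax":0,"ay":0,"az":0},
    {"fingers":30,"x":0,"y":0,"z":-28,"ax":0,"ay":0,"az":0},
    {"fingers":30,"x":0,"y":0,"z":-32,"ax":0,"ay":0,"az":0},
    {"fingers":30,"x":0,"y":0,"z":-32,"ax":0,"ay":0,"az":0},
    {"fingers":30,"x":0,"y":0,"z":-22,"ax":0,"ay":0,"az":0},
    {"fingers":30,"x":0,"y":0,"z":-10,"ax":0,"ay":0,"az":0},
    {"fingers":30,"x":0,"y":0,"z":0,"ax":0,"ay":0,"az":0},
  ],
)

```text
t: 5.1
eef_pos: [0.5071, 0.3562, 0.1806]
tool_rot: [-0.0, 0.982, 0.188, 0.001]
contact_force: [-0.2, -0.4, -2.1]
gripper_width: 0.523
grasp_force: 36.3
```

```bash
python3 -c "
from h import *
to(608,-76.5,180,6.1)"
```

```text
t 5.1 pos [507.1 356.2 180.6] F [-0.2 -0.4 -2.1] w 44.7 | shift [-6.590e+01  4.394e+02  3.000e-01] turn [-0.04 -0.13 15.56]
```

jog_arm(
  rows=[
    {"fingers":30,"x":-3,"y":20,"z":0,"ax":0,"ay":0,"az":0},
    {"fingers":30,"x":-4,"y":30,"z":0,"ax":0,"ay":0,"az":0},
    {"fingers":30,"x":-6,"y":40,"z":0,"ax":0,"ay":0,"az":0},
    {"fingers":30,"x":-6,"y":40,"z":0,"ax":0,"ay":0,"az":0},
    {"fingers":30,"x":-6,"y":40,"z":0,"ax":0,"ay":0,"az":0},
    {"fingers":30,"x":-6,"y":40,"z":0,"ax":0,"ay":0,"az":0},
    {"fingers":30,"x":-6,"y":40,"z":0,"ax":0,"ay":0,"az":0},
    {"fingers":30,"x":-6,"y":40,"z":0,"ax":0,"ay":0,"az":0},
  ],
)

```text
t: 5.9
eef_pos: [0.5727, 0.0684, 0.1774]
tool_rot: [-0.0, 0.982, 0.188, -0.002]
contact_force: [0.3, -0.1, -1.4]
gripper_width: 0.522
grasp_force: 36.4
```

jog_arm(
  rows=[
    {"fingers":30,"x":-6,"y":40,"z":0,"ax":0,"ay":0,"az":0},
    {"fingers":30,"x":-6,"y":40,"z":0,"ax":0,"ay":0,"az":0},
    {"fingers":30,"x":-6,"y":40,"z":0,"ax":0,"ay":0,"az":0},
    {"fingers":30,"x":-5,"y":29,"z":0,"ax":0,"ay":0,"az":0},
    {"fingers":30,"x":0,"y":0,"z":0,"ax":0,"ay":0,"az":5},
    {"fingers":30,"x":0,"y":0,"z":0,"ax":0,"ay":0,"az":6},
    {"fingers":30,"x":0,"y":0,"z":0,"ax":0,"ay":0,"az":4.6},
    {"fingers":30,"x":0,"y":0,"z":0,"ax":0,"ay":0,"az":0},
  ],
)

```text
t: 6.7
eef_pos: [0.6061, -0.0765, 0.1774]
tool_rot: [-0.0, 0.999, 0.053, -0.002]
contact_force: [-0.1, -0.5, -2.7]
gripper_width: 0.524
grasp_force: 36.5
```

```bash
python3 - <<'E'
from h import *
to(608,-76.5,180,6.1)
w=cam('wrist'); cv2.imwrite('pics/w2.png',w['img'])
E
```

```text
t 6.7 pos [606.1 -76.5 177.4] F [-0.1 -0.5 -2.7] w 44.8 | shift [ 1.8  0.2 -2.6] turn [-0.02  0.18 -0.08]
```

View pics/w2.png

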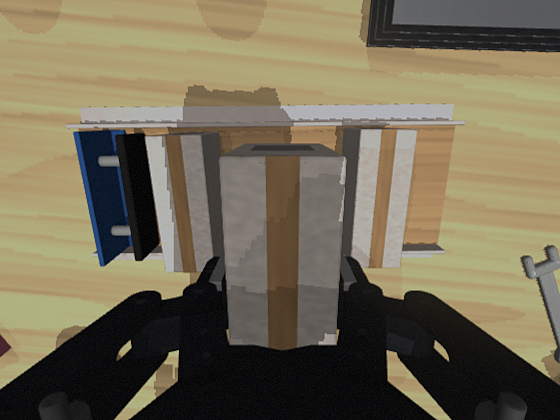

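The held carton's top spans (222..343, 157) to (228..338, 345). The inner carton is to its left (168..215, 133..270) and the outer to its right (358..412, 130..268), with the far lip at v≈123 to 127. There's a clear gap on both sides. I'll check the fit numerically.

```bash
python3 - <<'E'
from h import *
w=cam('wrist')
T=np.array(w['world_from_camera']);print(T[:3,3].round(3))
g=lambda u,v,z:(ray(w,u,v,z)*1000).round(1)
zt=.2166
for n,u,v,z in(('held farL',222,157,zt),('farR',343,157,zt),('nearL',228,345,zt),('nearR',338,345,zt),('inner farL',145,136,.08),('inner farR',206,134,.08),('inner nearR',214,270,.08),('inner nearL',165,272,.08),('outer farL',358,129,.08),('outer farR',416,129,.08),('outer nearL',368,268,.08),('outer nearR',399,267,.08),('lip farL',68,126,.027),('lip farR',463,122,.027),('lip near L',95,254,.027),('lip near R',443,247,.027)): print(n,g(u,v,z))
E
```

```text
[ 0.677 -0.069  0.32 ]
held farL [663.2 -50.  216.6]
farR [667.7 -91.6 216.6]
nearL [585.1 -56.5 216.6]
nearR [ 590.1 -102.4  216.6]
inner farL [654.6  36.9  80. ]
inner farR [661.3 -10.8  80. ]
inner nearR [543.3 -22.2  80. ]
inner nearL [536.5  21.5  80. ]
outer farL [ 677.9 -128.9   80. ]
outer farR [ 682.8 -174.    80. ]
outer nearL [ 560.1 -159.3   80. ]
outer nearR [ 564.1 -186.7   80. ]
lip farL [651.1 133.1  27. ]
lip farR [ 695.1 -239.9   27. ]
lip near L [519.1 116.6  27. ]
lip near R [ 567.4 -254.2   27. ]
```

jog_arm(
  rows=[
    {"fingers":30,"x":3,"y":0,"z":15,"ax":0,"ay":0,"az":0},
    {"fingers":30,"x":0,"y":0,"z":25,"ax":0,"ay":0,"az":0},
    {"fingers":30,"x":0,"y":0,"z":25,"ax":0,"ay":0,"az":0},
    {"fingers":30,"x":0,"y":0,"z":20,"ax":0,"ay":0,"az":0},
    {"fingers":30,"x":0,"y":0,"z":15,"ax":0,"ay":0,"az":0},
    {"fingers":30,"x":0,"y":0,"z":10,"ax":0,"ay":0,"az":0},
    {"fingers":30,"x":0,"y":0,"z":5,"ax":0,"ay":0,"az":0},
    {"fingers":30,"x":0,"y":0,"z":0,"ax":0,"ay":0,"az":0},
  ],
)

```text
t: 7.6
eef_pos: [0.6102, -0.0762, 0.0638]
tool_rot: [-0.0, 0.999, 0.053, -0.0]
contact_force: [0.4, 0.6, -1.8]
gripper_width: 0.524
grasp_force: 36.5
```

jog_arm(
  rows=[
    {"fingers":30,"x":0,"y":0,"z":4,"ax":0,"ay":0,"az":0},
    {"fingers":30,"x":0,"y":0,"z":4,"ax":0,"ay":0,"az":0},
    {"fingers":30,"x":0,"y":0,"z":4,"ax":0,"ay":0,"az":0},
    {"fingers":30,"x":0,"y":0,"z":3,"ax":0,"ay":0,"az":0},
    {"fingers":30,"x":0,"y":0,"z":2,"ax":0,"ay":0,"az":0},
    {"fingers":30,"x":0,"y":0,"z":2,"ax":0,"ay":0,"az":0},
    {"fingers":30,"x":0,"y":0,"z":0,"ax":0,"ay":0,"az":0},
    {"fingers":30,"x":0,"y":0,"z":0,"ax":0,"ay":0,"az":0},
  ],
)

```text
t: 8.4
eef_pos: [0.6104, -0.0762, 0.0453]
tool_rot: [0.0, 0.999, 0.053, 0.0]
contact_force: [-1.1, -0.8, -1.4]
gripper_width: 0.524
grasp_force: 36.5
```

jog_arm(
  rows=[
    {"fingers":30,"x":0,"y":0,"z":1.5,"ax":0,"ay":0,"az":0},
    {"fingers":30,"x":0,"y":0,"z":1,"ax":0,"ay":0,"az":0},
    {"fingers":30,"x":0,"y":0,"z":1,"ax":0,"ay":0,"az":0},
    {"fingers":30,"x":0,"y":0,"z":0.5,"ax":0,"ay":0,"az":0},
    {"fingers":30,"x":0,"y":0,"z":0,"ax":0,"ay":0,"az":0},
    {"fingers":30,"x":0,"y":0,"z":0,"ax":0,"ay":0,"az":0},
    {"fingers":30,"x":0,"y":0,"z":0,"ax":0,"ay":0,"az":0},
    {"fingers":30,"x":0,"y":0,"z":0,"ax":0,"ay":0,"az":0},
  ],
)

```text
t: 9.2
eef_pos: [0.6103, -0.0763, 0.0414]
tool_rot: [0.0, 0.999, 0.053, 0.0]
contact_force: [-0.0, 0.6, -1.5]
gripper_width: 0.522
grasp_force: 36.5
```

jog_arm(
  rows=[
    {"fingers":30,"x":0,"y":0,"z":0.5,"ax":0,"ay":0,"az":0},
    {"fingers":30,"x":0,"y":0,"z":0.5,"ax":0,"ay":0,"az":0},
    {"fingers":30,"x":0,"y":0,"z":0.4,"ax":0,"ay":0,"az":0},
    {"fingers":30,"x":0,"y":0,"z":0,"ax":0,"ay":0,"az":0},
    {"fingers":30,"x":0,"y":0,"z":0,"ax":0,"ay":0,"az":0},
    {"fingers":30,"x":0,"y":0,"z":0,"ax":0,"ay":0,"az":0},
    {"fingers":30,"x":0,"y":0,"z":0,"ax":0,"ay":0,"az":0},
    {"fingers":30,"x":0,"y":0,"z":0,"ax":0,"ay":0,"az":0},
  ],
)

```text
t: 10.0
eef_pos: [0.6103, -0.0763, 0.0408]
tool_rot: [0.0, 0.999, 0.053, 0.0]
contact_force: [-3.7, -0.3, 7.1]
gripper_width: 0.522
grasp_force: 37.6
```

jog_arm(
  rows=[
    {"fingers":62,"x":0,"y":0,"z":-0.5,"ax":0,"ay":0,"az":0},
    {"fingers":62,"x":0,"y":0,"z":0,"ax":0,"ay":0,"az":0},
    {"fingers":62,"x":0,"y":0,"z":0,"ax":0,"ay":0,"az":0},
    {"fingers":62,"x":0,"y":0,"z":0,"ax":0,"ay":0,"az":0},
    {"fingers":62,"x":0,"y":0,"z":0,"ax":0,"ay":0,"az":0},
    {"fingers":62,"x":0,"y":0,"z":-5,"ax":0,"ay":0,"az":0},
    {"fingers":62,"x":0,"y":0,"z":-15,"ax":0,"ay":0,"az":0},
    {"fingers":62,"x":0,"y":0,"z":-20,"ax":0,"ay":0,"az":0},
  ],
)

```text
t: 10.8
eef_pos: [0.6098, -0.0762, 0.081]
tool_rot: [-0.0, 0.999, 0.053, -0.001]
contact_force: [-0.1, -1.0, -0.3]
gripper_width: 0.728
grasp_force: 0.0
```

jog_arm(
  rows=[
    {"fingers":62,"x":0,"y":0,"z":-20,"ax":0,"ay":0,"az":0},
    {"fingers":62,"x":0,"y":0,"z":-25,"ax":0,"ay":0,"az":0},
    {"fingers":0,"x":0,"y":0,"z":-30,"ax":0,"ay":0,"az":0},
    {"fingers":0,"x":0,"y":0,"z":-25,"ax":0,"ay":0,"az":0},
    {"fingers":0,"x":0,"y":30,"z":0,"ax":0,"ay":0,"az":0},
    {"fingers":0,"x":0,"y":40,"z":0,"ax":0,"ay":0,"az":0},
    {"fingers":0,"x":0,"y":40,"z":0,"ax":0,"ay":0,"az":0},
    {"fingers":0,"x":0,"y":30,"z":0,"ax":0,"ay":0,"az":0},
  ],
)

```text
t: 11.6
eef_pos: [0.625, -0.2187, 0.1821]
tool_rot: [0.001, 0.999, 0.052, 0.001]
contact_force: [-0.2, -0.2, 0.6]
gripper_width: -0.004
grasp_force: 0.0
```

```bash
python3 - <<'E'
from h import *
to(625.5,-220,180,6.1)
w=cam('wrist'); cv2.imwrite('pics/w3.png',w['img'])
E
```

```text
t 11.6 pos [ 625.  -218.7  182.1] F [-0.2 -0.2  0.6] w -0.3 | shift [0.4 1.3 2.1] turn [ 0.1  -0.07 -0.15]
```

View pics/w3.png

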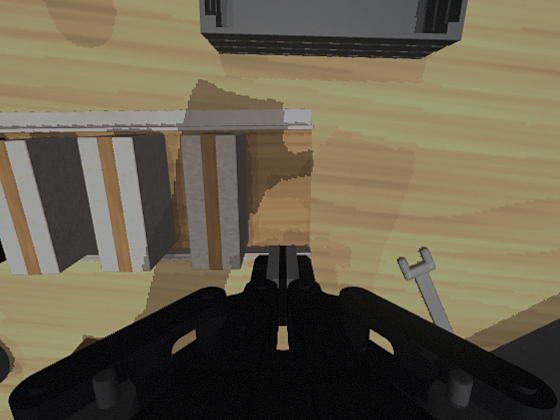

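The loose carton stands upright in the lane, turned like the others: inner (0..75, 137..272), loose (80..155, 137..270), outer (183..245, 135..268). The shut fingers are behind the outer carton at (283,270), so I'll descend there.

jog_arm(
  rows=[
    {"fingers":0,"x":0,"y":0,"z":15,"ax":0,"ay":0,"az":0},
    {"fingers":0,"x":0,"y":0,"z":25,"ax":0,"ay":0,"az":0},
    {"fingers":0,"x":0,"y":0,"z":30,"ax":0,"ay":0,"az":0},
    {"fingers":0,"x":0,"y":0,"z":30,"ax":0,"ay":0,"az":0},
    {"fingers":0,"x":0,"y":0,"z":25,"ax":0,"ay":0,"az":0},
    {"fingers":0,"x":0,"y":0,"z":15,"ax":0,"ay":0,"az":0},
    {"fingers":0,"x":0,"y":0,"z":10,"ax":0,"ay":0,"az":0},
    {"fingers":0,"x":0,"y":0,"z":0,"ax":0,"ay":0,"az":0},
  ],
)

```text
t: 12.45
eef_pos: [0.625, -0.2153, 0.03]
tool_rot: [-0.0, 0.999, 0.053, -0.0]
contact_force: [-0.6, -0.6, -0.6]
gripper_width: -0.001
grasp_force: 0.0
```

jog_arm(
  rows=[
    {"fingers":0,"x":0,"y":-3,"z":0,"ax":0,"ay":0,"az":0},
    {"fingers":0,"x":0,"y":-4,"z":0,"ax":0,"ay":0,"az":0},
    {"fingers":0,"x":0,"y":-4,"z":0,"ax":0,"ay":0,"az":0},
    {"fingers":0,"x":0,"y":-4,"z":0,"ax":0,"ay":0,"az":0},
    {"fingers":0,"x":0,"y":-4,"z":0,"ax":0,"ay":0,"az":0},
    {"fingers":0,"x":0,"y":-4,"z":0,"ax":0,"ay":0,"az":0},
    {"fingers":0,"x":0,"y":-4,"z":0,"ax":0,"ay":0,"az":0},
    {"fingers":0,"x":0,"y":-4,"z":0,"ax":0,"ay":0,"az":0},
  ],
)

```text
t: 13.25
eef_pos: [0.6216, -0.1837, 0.0303]
tool_rot: [-0.0, 0.999, 0.053, -0.0]
contact_force: [0.7, -1.8, 1.5]
gripper_width: 0.002
grasp_force: 1.7
```

jog_arm(
  rows=[
    {"fingers":0,"x":0,"y":-4,"z":0,"ax":0,"ay":0,"az":0},
    {"fingers":0,"x":0,"y":-4,"z":0,"ax":0,"ay":0,"az":0},
    {"fingers":0,"x":0,"y":-4,"z":0,"ax":0,"ay":0,"az":0},
    {"fingers":0,"x":0,"y":-4,"z":0,"ax":0,"ay":0,"az":0},
    {"fingers":0,"x":0,"y":-4,"z":0,"ax":0,"ay":0,"az":0},
    {"fingers":0,"x":0,"y":-4,"z":0,"ax":0,"ay":0,"az":0},
    {"fingers":0,"x":0,"y":-4,"z":0,"ax":0,"ay":0,"az":0},
    {"fingers":0,"x":0,"y":-4,"z":0,"ax":0,"ay":0,"az":0},
  ],
)

```text
t: 14.05
eef_pos: [0.6184, -0.1524, 0.0304]
tool_rot: [0.0, 0.999, 0.053, -0.0]
contact_force: [0.9, -3.0, 1.5]
gripper_width: -0.002
grasp_force: 1.6
```

jog_arm(
  rows=[
    {"fingers":0,"x":0,"y":-4,"z":0,"ax":0,"ay":0,"az":0},
    {"fingers":0,"x":0,"y":-4,"z":0,"ax":0,"ay":0,"az":0},
    {"fingers":0,"x":0,"y":-4,"z":0,"ax":0,"ay":0,"az":0},
    {"fingers":0,"x":0,"y":-4,"z":0,"ax":0,"ay":0,"az":0},
    {"fingers":0,"x":0,"y":-4,"z":0,"ax":0,"ay":0,"az":0},
    {"fingers":0,"x":0,"y":-4,"z":0,"ax":0,"ay":0,"az":0},
    {"fingers":0,"x":0,"y":-4,"z":0,"ax":0,"ay":0,"az":0},
    {"fingers":0,"x":0,"y":-4,"z":0,"ax":0,"ay":0,"az":0},
  ],
)

```text
t: 14.85
eef_pos: [0.615, -0.1211, 0.0304]
tool_rot: [0.0, 0.999, 0.053, 0.0]
contact_force: [0.3, -4.9, 0.1]
gripper_width: 0.002
grasp_force: 1.0
```

```bash
python3 - <<'E'
from h import *
to(613,-100,30,6.1)
w=cam('wrist');s=cam('top')['img'][100:200,220:400]
w=w['img'];s=cv2.resize(s,(560,311)); cv2.imwrite('pics/m1.png',np.vstack([cv2.resize(w,(380,285)),cv2.resize(s,(380,211))]))
E
```

```text
t 14.8 pos [ 615.  -121.1   30.4] F [ 0.3 -4.9  0.1] w 0.2 | shift [  0.2 -21.2   0.4] turn [ 0.02 -0.   -0.06]
```

View pics/m1.png

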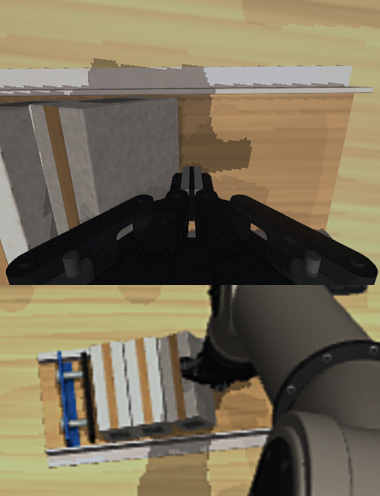

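The wrist view (upper) and top view (lower) show the three cartons upright and close together at (95..205, 340..430), with the black rubber just ahead at x≈88. I'll go on gently.

jog_arm(
  rows=[
    {"fingers":0,"x":0,"y":-2,"z":0,"ax":0,"ay":0,"az":0},
    {"fingers":0,"x":0,"y":-2,"z":0,"ax":0,"ay":0,"az":0},
    {"fingers":0,"x":0,"y":-2,"z":0,"ax":0,"ay":0,"az":0},
    {"fingers":0,"x":0,"y":-2,"z":0,"ax":0,"ay":0,"az":0},
    {"fingers":0,"x":0,"y":-2,"z":0,"ax":0,"ay":0,"az":0},
    {"fingers":0,"x":0,"y":-2,"z":0,"ax":0,"ay":0,"az":0},
    {"fingers":0,"x":0,"y":-2,"z":0,"ax":0,"ay":0,"az":0},
    {"fingers":0,"x":0,"y":-2,"z":0,"ax":0,"ay":0,"az":0},
  ],
)

```text
t: 15.75
eef_pos: [0.6136, -0.1081, 0.0307]
tool_rot: [0.002, 0.999, 0.052, 0.0]
contact_force: [1.0, -12.1, 0.5]
gripper_width: -0.0
grasp_force: 1.4
```

jog_arm(
  rows=[
    {"fingers":0,"x":0,"y":-1,"z":0,"ax":0,"ay":0,"az":0},
    {"fingers":0,"x":0,"y":-1,"z":0,"ax":0,"ay":0,"az":0},
    {"fingers":0,"x":0,"y":-1,"z":0,"ax":0,"ay":0,"az":0},
    {"fingers":0,"x":0,"y":-1,"z":0,"ax":0,"ay":0,"az":0},
    {"fingers":0,"x":0,"y":-1,"z":0,"ax":0,"ay":0,"az":0},
    {"fingers":0,"x":0,"y":-1,"z":0,"ax":0,"ay":0,"az":0},
    {"fingers":0,"x":0,"y":-1,"z":0,"ax":0,"ay":0,"az":0},
    {"fingers":0,"x":0,"y":-1,"z":0,"ax":0,"ay":0,"az":0},
  ],
)

```text
t: 16.55
eef_pos: [0.6131, -0.1035, 0.0311]
tool_rot: [0.003, 0.999, 0.05, 0.001]
contact_force: [1.7, -18.6, 2.1]
gripper_width: -0.002
grasp_force: 1.9
```

jog_arm(
  rows=[
    {"fingers":0,"x":0,"y":0.5,"z":0,"ax":0,"ay":0,"az":0},
    {"fingers":0,"x":0,"y":0,"z":0,"ax":0,"ay":0,"az":0},
    {"fingers":0,"x":0,"y":0,"z":0,"ax":0,"ay":0,"az":0},
    {"fingers":0,"x":0,"y":0,"z":0,"ax":0,"ay":0,"az":0},
    {"fingers":0,"x":0,"y":0,"z":0,"ax":0,"ay":0,"az":0},
    {"fingers":0,"x":0,"y":0,"z":0,"ax":0,"ay":0,"az":0},
    {"fingers":0,"x":0,"y":0,"z":0,"ax":0,"ay":0,"az":0},
    {"fingers":0,"x":0,"y":0,"z":0,"ax":0,"ay":0,"az":0},
  ],
)

```text
t: 17.35
eef_pos: [0.6132, -0.1031, 0.0314]
tool_rot: [0.003, 0.999, 0.051, 0.001]
contact_force: [1.1, -14.8, 4.8]
gripper_width: -0.004
grasp_force: 2.1
```

jog_arm(
  rows=[
    {"fingers":0,"x":0,"y":-0.4,"z":0,"ax":0,"ay":0,"az":0},
    {"fingers":0,"x":0,"y":0,"z":0,"ax":0,"ay":0,"az":0},
    {"fingers":0,"x":0,"y":0,"z":0,"ax":0,"ay":0,"az":0},
    {"fingers":0,"x":0,"y":0,"z":0,"ax":0,"ay":0,"az":0},
    {"fingers":0,"x":0,"y":0,"z":0,"ax":0,"ay":0,"az":0},
    {"fingers":0,"x":0,"y":0,"z":0,"ax":0,"ay":0,"az":0},
    {"fingers":0,"x":0,"y":0,"z":0,"ax":0,"ay":0,"az":0},
    {"fingers":0,"x":0,"y":0,"z":0,"ax":0,"ay":0,"az":0},
  ],
)

```text
t: 18.15
eef_pos: [0.6132, -0.1031, 0.0314]
tool_rot: [0.003, 0.999, 0.051, 0.001]
contact_force: [-0.2, -16.5, 5.5]
gripper_width: -0.001
grasp_force: 2.1
```

jog_arm(
  rows=[
    {"fingers":0,"x":0,"y":0.5,"z":0,"ax":0,"ay":0,"az":0},
    {"fingers":0,"x":0,"y":0.5,"z":0,"ax":0,"ay":0,"az":0},
    {"fingers":0,"x":0,"y":0.5,"z":0,"ax":0,"ay":0,"az":0},
    {"fingers":0,"x":0,"y":0.5,"z":0,"ax":0,"ay":0,"az":0},
    {"fingers":0,"x":0,"y":0.5,"z":0,"ax":0,"ay":0,"az":0},
    {"fingers":0,"x":0,"y":0.5,"z":0,"ax":0,"ay":0,"az":0},
    {"fingers":0,"x":0,"y":0.5,"z":0,"ax":0,"ay":0,"az":0},
    {"fingers":0,"x":0,"y":0.5,"z":0,"ax":0,"ay":0,"az":0},
  ],
)

```text
t: 18.95
eef_pos: [0.6132, -0.1033, 0.0312]
tool_rot: [0.001, 0.999, 0.052, 0.0]
contact_force: [0.2, -7.3, 5.7]
gripper_width: -0.001
grasp_force: 1.3
```

Held at 16.5 N; now releasing slowly so the spring doesn't part the row.

jog_arm(
  rows=[
    {"fingers":0,"x":0,"y":0.5,"z":0,"ax":0,"ay":0,"az":0},
    {"fingers":0,"x":0,"y":0.5,"z":0,"ax":0,"ay":0,"az":0},
    {"fingers":0,"x":0,"y":0.5,"z":0,"ax":0,"ay":0,"az":0},
    {"fingers":0,"x":0,"y":0.5,"z":0,"ax":0,"ay":0,"az":0},
    {"fingers":0,"x":0,"y":0.5,"z":0,"ax":0,"ay":0,"az":0},
    {"fingers":0,"x":0,"y":0.5,"z":0,"ax":0,"ay":0,"az":0},
    {"fingers":0,"x":0,"y":0.5,"z":0,"ax":0,"ay":0,"az":0},
    {"fingers":0,"x":0,"y":0.5,"z":0,"ax":0,"ay":0,"az":0},
  ],
)

```text
t: 19.75
eef_pos: [0.6136, -0.1063, 0.0309]
tool_rot: [0.001, 0.999, 0.052, 0.0]
contact_force: [-0.2, -7.7, 4.0]
gripper_width: -0.002
grasp_force: 0.0
```

jog_arm(
  rows=[
    {"fingers":0,"x":0,"y":0.6,"z":0,"ax":0,"ay":0,"az":0},
    {"fingers":0,"x":0,"y":0.6,"z":0,"ax":0,"ay":0,"az":0},
    {"fingers":0,"x":0,"y":0.6,"z":0,"ax":0,"ay":0,"az":0},
    {"fingers":0,"x":0,"y":0.6,"z":0,"ax":0,"ay":0,"az":0},
    {"fingers":0,"x":0,"y":0.6,"z":0,"ax":0,"ay":0,"az":0},
    {"fingers":0,"x":0,"y":0.6,"z":0,"ax":0,"ay":0,"az":0},
    {"fingers":0,"x":0,"y":0.6,"z":0,"ax":0,"ay":0,"az":0},
    {"fingers":0,"x":0,"y":0.6,"z":0,"ax":0,"ay":0,"az":0},
  ],
)

```text
t: 20.55
eef_pos: [0.614, -0.1099, 0.0306]
tool_rot: [-0.0, 0.999, 0.053, 0.0]
contact_force: [0.0, -4.2, 1.6]
gripper_width: -0.001
grasp_force: 0.0
```

jog_arm(
  rows=[
    {"fingers":0,"x":0,"y":0.8,"z":0,"ax":0,"ay":0,"az":0},
    {"fingers":0,"x":0,"y":0.8,"z":0,"ax":0,"ay":0,"az":0},
    {"fingers":0,"x":0,"y":0.8,"z":0,"ax":0,"ay":0,"az":0},
    {"fingers":0,"x":0,"y":0.8,"z":0,"ax":0,"ay":0,"az":0},
    {"fingers":0,"x":0,"y":0.8,"z":0,"ax":0,"ay":0,"az":0},
    {"fingers":0,"x":0,"y":0.8,"z":0,"ax":0,"ay":0,"az":0},
    {"fingers":0,"x":0,"y":0.8,"z":0,"ax":0,"ay":0,"az":0},
    {"fingers":0,"x":0,"y":0.8,"z":0,"ax":0,"ay":0,"az":0},
  ],
)

```text
t: 21.35
eef_pos: [0.6143, -0.1162, 0.0303]
tool_rot: [-0.0, 0.999, 0.053, -0.0]
contact_force: [-0.7, -1.8, 0.4]
gripper_width: 0.004
grasp_force: 0.0
```

jog_arm(
  rows=[
    {"fingers":0,"x":0,"y":1,"z":0,"ax":0,"ay":0,"az":0},
    {"fingers":0,"x":0,"y":1,"z":0,"ax":0,"ay":0,"az":0},
    {"fingers":0,"x":0,"y":2,"z":0,"ax":0,"ay":0,"az":0},
    {"fingers":0,"x":0,"y":4,"z":0,"ax":0,"ay":0,"az":0},
    {"fingers":0,"x":0,"y":6,"z":0,"ax":0,"ay":0,"az":0},
    {"fingers":0,"x":0,"y":10,"z":0,"ax":0,"ay":0,"az":0},
    {"fingers":0,"x":0,"y":10,"z":-15,"ax":0,"ay":0,"az":0},
    {"fingers":0,"x":0,"y":10,"z":-30,"ax":0,"ay":0,"az":0},
  ],
)

```text
t: 22.15
eef_pos: [0.6171, -0.1609, 0.0735]
tool_rot: [-0.001, 0.999, 0.053, -0.003]
contact_force: [-0.2, 0.5, 0.8]
gripper_width: 0.0
grasp_force: 0.0
```

jog_arm(
  rows=[
    {"fingers":0,"x":0,"y":0,"z":-30,"ax":0,"ay":0,"az":0},
    {"fingers":0,"x":0,"y":0,"z":-40,"ax":0,"ay":0,"az":0},
    {"fingers":0,"x":0,"y":0,"z":-40,"ax":0,"ay":0,"az":0},
    {"fingers":0,"x":0,"y":0,"z":-40,"ax":0,"ay":0,"az":0},
    {"fingers":0,"x":-40,"y":0,"z":0,"ax":0,"ay":0,"az":0},
    {"fingers":0,"x":-40,"y":20,"z":0,"ax":0,"ay":0,"az":0},
    {"fingers":0,"x":-30,"y":40,"z":0,"ax":0,"ay":0,"az":0},
    {"fingers":0,"x":0,"y":40,"z":0,"ax":0,"ay":0,"az":0},
  ],
)

```text
t: 22.95
eef_pos: [0.5161, -0.2736, 0.2259]
tool_rot: [0.0, 0.999, 0.052, -0.001]
contact_force: [0.3, -0.9, 0.3]
gripper_width: -0.001
grasp_force: 0.0
```

```bash
python3 - <<'E'
from h import *
to(613,-100,30,6.1)
t=cam('top')['img'][100:260,150:450];s=cam('scene')['img'][190:340,250:380]
cv2.imwrite('pics/m2.png',np.vstack([cv2.resize(t,(520,277)),cv2.resize(s,(280,323))]) if 0 else np.hstack([cv2.resize(t,(480,256)),cv2.copyMakeBorder(cv2.resize(s,(222,256)),0,0,0,0,0)]))
cv2.imwrite('pics/m3.png',np.hstack([cv2.resize(t[15:95,70:230],(400,200),interpolation=2),cv2.resize(s[:100],(260,200),interpolation=2)]))
E
```

```text
t 22.9 pos [ 516.1 -273.6  225.9] F [ 0.3 -0.9  0.3] w -0.1 | shift [ 114.9 -162.7  195.5] turn [ 0.03  0.13 -0.15]
```

View pics/m2.png

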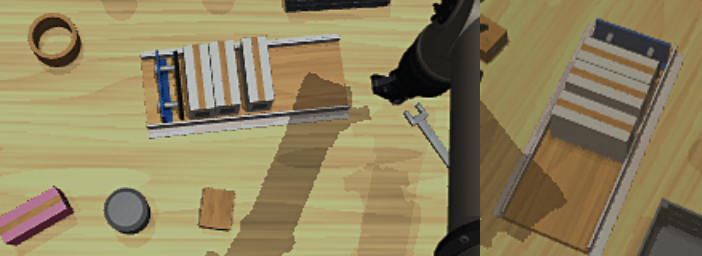

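View pics/m3.png

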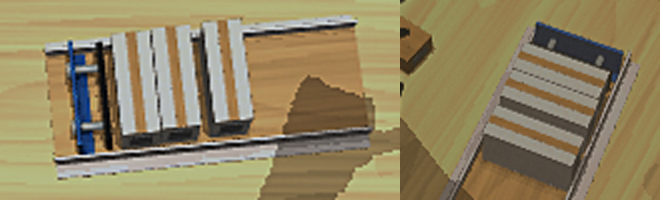

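The view shows the inner and loose cartons butted, but the outer has parted by about 15 mm (m3: loose ends at x≈197, outer starts at x≈203..250). The bystanders are untouched. I'll measure where it stands to see how it parted.

```bash
cat >> h.py <<'E'
def strips():
    "white top strips in the lane (top camera): lane-y of each along the row, mm, and angle"
    a=cam('top'); hsv=cv2.cvtColor(a['img'],cv2.COLOR_BGR2HSV)
    W=((hsv[...,1]<50)&(hsv[...,2]>135)).astype(np.uint8); W[:128]=0; W[162:]=0; W[:,:262]=0; W[:,372:]=0
    n,l,s,ce=cv2.connectedComponentsWithStats(W)
    for i in range(1,n):
        if s[i][4]>60:
            r=rect(a,l==i,.08); c=np.array(r[1]); print('s',(c@[-.106,.994]).round(1),'c',c,'size',r[2],r[4])
E
python3 -c "
from h import *
strips()"
```

```text
s -23.0 c [602.2  41.1] size (99.1, 21.9) -172.3
s -61.1 c [603.5   2.9] size (101.2, 33.5) -172.5
s -97.9 c [604.1 -34.1] size (99.5, 15.2) -173.4
s -129.8 c [604.6 -66.1] size (99.6, 16.3) -173.2
s -157.9 c [605.  -94.3] size (99.5, 15.0) -173.3
```

The numbers and the upward 5 N suggest the shut linkage, which bulges along tool y, rested on the outer carton's top and dragged it back. I'll turn the tool 90° so the linkage lies across the lane, then repeat the push.

jog_arm(
  rows=[
    {"fingers":0,"x":0,"y":0,"z":0,"ax":0,"ay":0,"az":8.5},
    {"fingers":0,"x":0,"y":0,"z":0,"ax":0,"ay":0,"az":8.5},
    {"fingers":0,"x":0,"y":0,"z":0,"ax":0,"ay":0,"az":8.5},
    {"fingers":0,"x":0,"y":0,"z":0,"ax":0,"ay":0,"az":8.5},
    {"fingers":0,"x":0,"y":0,"z":0,"ax":0,"ay":0,"az":8.5},
    {"fingers":0,"x":0,"y":0,"z":0,"ax":0,"ay":0,"az":8.5},
    {"fingers":0,"x":0,"y":0,"z":0,"ax":0,"ay":0,"az":8.5},
    {"fingers":0,"x":0,"y":0,"z":0,"ax":0,"ay":0,"az":8.5},
  ],
)

```text
t: 23.9
eef_pos: [0.5207, -0.27, 0.2253]
tool_rot: [-0.0, 0.856, -0.517, -0.0]
contact_force: [0.8, -0.4, -0.0]
gripper_width: 0.001
grasp_force: 0.0
```

jog_arm(
  rows=[
    {"fingers":0,"x":0,"y":0,"z":0,"ax":0,"ay":0,"az":7.5},
    {"fingers":0,"x":0,"y":0,"z":0,"ax":0,"ay":0,"az":7.5},
    {"fingers":0,"x":0,"y":0,"z":0,"ax":0,"ay":0,"az":7},
    {"fingers":0,"x":-30,"y":-30,"z":0,"ax":0,"ay":0,"az":0},
    {"fingers":0,"x":-30,"y":-30,"z":0,"ax":0,"ay":0,"az":0},
    {"fingers":0,"x":-30,"y":-25,"z":0,"ax":0,"ay":0,"az":0},
    {"fingers":0,"x":0,"y":0,"z":0,"ax":0,"ay":0,"az":0},
    {"fingers":0,"x":0,"y":0,"z":0,"ax":0,"ay":0,"az":0},
  ],
)

```text
t: 24.7
eef_pos: [0.5959, -0.1704, 0.225]
tool_rot: [-0.0, 0.745, -0.667, -0.0]
contact_force: [-0.9, -1.4, -0.1]
gripper_width: -0.001
grasp_force: 0.0
```

```bash
python3 - <<'E'
from h import *
to(615.6,-150,30,-83.9); print(bot.get_obs()['q'].round(2)); strips()
E
```

```text
t 24.7 pos [ 595.9 -170.4  225. ] F [-0.9 -1.4 -0.1] w -0.1 | shift [-18.  -21.9 195. ] turn [0.03 0.05 0.19]
[ 0.12  0.39  0.08  1.7  -0.04  1.05 -2.82]
s -23.0 c [602.2  41.1] size (99.1, 21.9) -172.2
s -61.2 c [603.6   2.8] size (101.2, 33.7) -172.6
s -97.9 c [604.1 -34.1] size (99.5, 15.2) -173.4
s -129.4 c [583.2 -68. ] size (56.5, 14.5) -173.0
```

Joint 7 would come too near its limit going on this way, so I'll turn back a half turn.

jog_arm(
  rows=[
    {"fingers":0,"x":0,"y":0,"z":0,"ax":0,"ay":0,"az":-8.5},
    {"fingers":0,"x":0,"y":0,"z":0,"ax":0,"ay":0,"az":-8.5},
    {"fingers":0,"x":0,"y":0,"z":0,"ax":0,"ay":0,"az":-8.5},
    {"fingers":0,"x":0,"y":0,"z":0,"ax":0,"ay":0,"az":-8.5},
    {"fingers":0,"x":0,"y":0,"z":0,"ax":0,"ay":0,"az":-8.5},
    {"fingers":0,"x":0,"y":0,"z":0,"ax":0,"ay":0,"az":-8.5},
    {"fingers":0,"x":0,"y":0,"z":0,"ax":0,"ay":0,"az":-8.5},
    {"fingers":0,"x":0,"y":0,"z":0,"ax":0,"ay":0,"az":-8.5},
  ],
)

```text
t: 25.55
eef_pos: [0.5944, -0.1745, 0.2254]
tool_rot: [0.0, 0.991, -0.137, -0.0]
contact_force: [1.1, -0.8, 0.1]
gripper_width: -0.006
grasp_force: 0.0
```

jog_arm(
  rows=[
    {"fingers":0,"x":0,"y":0,"z":0,"ax":0,"ay":0,"az":-8.5},
    {"fingers":0,"x":0,"y":0,"z":0,"ax":0,"ay":0,"az":-8.5},
    {"fingers":0,"x":0,"y":0,"z":0,"ax":0,"ay":0,"az":-8.5},
    {"fingers":0,"x":0,"y":0,"z":0,"ax":0,"ay":0,"az":-8.5},
    {"fingers":0,"x":0,"y":0,"z":0,"ax":0,"ay":0,"az":-8.5},
    {"fingers":0,"x":0,"y":0,"z":0,"ax":0,"ay":0,"az":-8.5},
    {"fingers":0,"x":0,"y":0,"z":0,"ax":0,"ay":0,"az":-8.5},
    {"fingers":0,"x":0,"y":0,"z":0,"ax":0,"ay":0,"az":-8.5},
  ],
)

```text
t: 26.35
eef_pos: [0.5943, -0.1746, 0.2254]
tool_rot: [0.0, 0.898, 0.44, -0.0]
contact_force: [0.1, -0.1, -0.1]
gripper_width: -0.004
grasp_force: 0.0
```

jog_arm(
  rows=[
    {"fingers":0,"x":0,"y":0,"z":0,"ax":0,"ay":0,"az":-8.5},
    {"fingers":0,"x":0,"y":0,"z":0,"ax":0,"ay":0,"az":-8.5},
    {"fingers":0,"x":0,"y":0,"z":0,"ax":0,"ay":0,"az":-8.5},
    {"fingers":0,"x":0,"y":0,"z":0,"ax":0,"ay":0,"az":-8.5},
    {"fingers":0,"x":0,"y":0,"z":0,"ax":0,"ay":0,"az":-8.5},
    {"fingers":0,"x":0,"y":0,"z":0,"ax":0,"ay":0,"az":-1.3},
    {"fingers":0,"x":0,"y":0,"z":0,"ax":0,"ay":0,"az":0},
    {"fingers":0,"x":0,"y":0,"z":0,"ax":0,"ay":0,"az":0},
  ],
)

```text
t: 27.15
eef_pos: [0.595, -0.1734, 0.2254]
tool_rot: [0.0, 0.671, 0.741, -0.0]
contact_force: [-0.4, 0.1, 0.5]
gripper_width: 0.001
grasp_force: 0.0
```

```bash
python3 - <<'E'
from h import *
to(615.6,-150,30,96.1); print(bot.get_obs()['q'].round(2))
E
```

```text
t 27.1 pos [ 595.  -173.4  225.4] F [-0.4  0.1  0.5] w 0.1 | shift [ 21.3  22.9 195.4] turn [-0.02  0.02 -0.46]
[ 0.59  0.45 -0.55  1.67  0.26  1.1   0.07]
```

jog_arm(
  rows=[
    {"fingers":0,"x":10,"y":22.5,"z":15,"ax":0,"ay":0,"az":-0.4},
    {"fingers":0,"x":0,"y":0,"z":35,"ax":0,"ay":0,"az":0},
    {"fingers":0,"x":0,"y":0,"z":40,"ax":0,"ay":0,"az":0},
    {"fingers":0,"x":0,"y":0,"z":40,"ax":0,"ay":0,"az":0},
    {"fingers":0,"x":0,"y":0,"z":35,"ax":0,"ay":0,"az":0},
    {"fingers":0,"x":0,"y":0,"z":20,"ax":0,"ay":0,"az":0},
    {"fingers":0,"x":0,"y":0,"z":8,"ax":0,"ay":0,"az":0},
    {"fingers":0,"x":0,"y":0,"z":0,"ax":0,"ay":0,"az":0},
  ],
)

```text
t: 27.95
eef_pos: [0.6162, -0.1603, 0.0316]
tool_rot: [-0.001, 0.668, 0.744, -0.0]
contact_force: [-0.5, -0.6, 0.2]
gripper_width: -0.002
grasp_force: 0.0
```

jog_arm(
  rows=[
    {"fingers":0,"x":4,"y":0,"z":0,"ax":0,"ay":0,"az":0},
    {"fingers":0,"x":4,"y":0,"z":0,"ax":0,"ay":0,"az":0},
    {"fingers":0,"x":4,"y":0,"z":0,"ax":0,"ay":0,"az":0},
    {"fingers":0,"x":4,"y":0,"z":0,"ax":0,"ay":0,"az":0},
    {"fingers":0,"x":4,"y":0,"z":0,"ax":0,"ay":0,"az":0},
    {"fingers":0,"x":4,"y":0,"z":0,"ax":0,"ay":0,"az":0},
    {"fingers":0,"x":3,"y":0,"z":0,"ax":0,"ay":0,"az":0},
    {"fingers":0,"x":2,"y":0,"z":0,"ax":0,"ay":0,"az":0},
  ],
)

```text
t: 28.75
eef_pos: [0.6135, -0.1311, 0.0324]
tool_rot: [-0.0, 0.667, 0.745, 0.0]
contact_force: [0.3, -0.2, 0.2]
gripper_width: 0.002
grasp_force: 0.0
```

jog_arm(
  rows=[
    {"fingers":0,"x":3,"y":0,"z":0,"ax":0,"ay":0,"az":0},
    {"fingers":0,"x":3,"y":0,"z":0,"ax":0,"ay":0,"az":0},
    {"fingers":0,"x":3,"y":0,"z":0,"ax":0,"ay":0,"az":0},
    {"fingers":0,"x":3,"y":0,"z":0,"ax":0,"ay":0,"az":0},
    {"fingers":0,"x":3,"y":0,"z":0,"ax":0,"ay":0,"az":0},
    {"fingers":0,"x":3,"y":0,"z":0,"ax":0,"ay":0,"az":0},
    {"fingers":0,"x":3,"y":0,"z":0,"ax":0,"ay":0,"az":0},
    {"fingers":0,"x":2,"y":0,"z":0,"ax":0,"ay":0,"az":0},
  ],
)

```text
t: 29.55
eef_pos: [0.6111, -0.1089, 0.0325]
tool_rot: [0.0, 0.668, 0.745, -0.0]
contact_force: [-0.4, -1.4, 1.1]
gripper_width: 0.002
grasp_force: 0.6
```

```bash
python3 - <<'E'
from h import *
to(612,-100,30,96.1); strips()
E
```

```text
t 29.6 pos [ 611.1 -108.9   32.5] F [-0.4 -1.4  1.1] w 0.2 | shift [8.8 1.8 2.5] turn [0.01 0.03 0.15]
s -23.0 c [602.2  41.1] size (99.1, 21.9) -172.1
s -61.2 c [603.6   2.8] size (101.2, 33.7) -172.4
s -97.9 c [603.5 -34.1] size (98.4, 15.1) -173.4
s -123.3 c [604.3 -59.6] size (99.3, 14.8) -173.4
```

jog_arm(
  rows=[
    {"fingers":0,"x":2,"y":0,"z":0,"ax":0,"ay":0,"az":0},
    {"fingers":0,"x":2,"y":0,"z":0,"ax":0,"ay":0,"az":0},
    {"fingers":0,"x":2,"y":0,"z":0,"ax":0,"ay":0,"az":0},
    {"fingers":0,"x":2,"y":0,"z":0,"ax":0,"ay":0,"az":0},
    {"fingers":0,"x":1,"y":0,"z":0,"ax":0,"ay":0,"az":0},
    {"fingers":0,"x":1,"y":0,"z":0,"ax":0,"ay":0,"az":0},
    {"fingers":0,"x":1,"y":0,"z":0,"ax":0,"ay":0,"az":0},
    {"fingers":0,"x":0,"y":0,"z":0,"ax":0,"ay":0,"az":0},
  ],
)

```text
t: 30.4
eef_pos: [0.6097, -0.0978, 0.0322]
tool_rot: [-0.0, 0.667, 0.745, -0.0]
contact_force: [0.2, -2.4, -0.5]
gripper_width: 0.001
grasp_force: 0.0
```

```bash
python3 - <<'E'
from h import *
to(612,-100,30,96.1); strips()
E
```

```text
t 30.4 pos [609.7 -97.8  32.2] F [ 0.2 -2.4 -0.5] w 0.1 | shift [-2.4  2.1  2.2] turn [-0.02  0.    0.16]
s -19.9 c [602.3  44.2] size (98.6, 21.3) -172.2
s -59.5 c [603.5   4.5] size (101.5, 32.9) -172.6
s -104.4 c [604.1 -40.6] size (100.6, 31.8) -173.1
```

jog_arm(
  rows=[
    {"fingers":0,"x":2,"y":0,"z":0,"ax":0,"ay":0,"az":0},
    {"fingers":0,"x":2,"y":0,"z":0,"ax":0,"ay":0,"az":0},
    {"fingers":0,"x":2,"y":0,"z":0,"ax":0,"ay":0,"az":0},
    {"fingers":0,"x":2,"y":0,"z":0,"ax":0,"ay":0,"az":0},
    {"fingers":0,"x":1,"y":0,"z":0,"ax":0,"ay":0,"az":0},
    {"fingers":0,"x":1,"y":0,"z":0,"ax":0,"ay":0,"az":0},
    {"fingers":0,"x":1,"y":0,"z":0,"ax":0,"ay":0,"az":0},
    {"fingers":0,"x":1,"y":0,"z":0,"ax":0,"ay":0,"az":0},
  ],
)

```text
t: 31.25
eef_pos: [0.6091, -0.0877, 0.0326]
tool_rot: [0.001, 0.668, 0.744, -0.0]
contact_force: [2.3, -8.4, -0.7]
gripper_width: 0.002
grasp_force: 0.0
```

jog_arm(
  rows=[
    {"fingers":0,"x":1,"y":0,"z":0,"ax":0,"ay":0,"az":0},
    {"fingers":0,"x":1,"y":0,"z":0,"ax":0,"ay":0,"az":0},
    {"fingers":0,"x":1,"y":0,"z":0,"ax":0,"ay":0,"az":0},
    {"fingers":0,"x":1,"y":0,"z":0,"ax":0,"ay":0,"az":0},
    {"fingers":0,"x":1,"y":0,"z":0,"ax":0,"ay":0,"az":0},
    {"fingers":0,"x":0,"y":0,"z":0,"ax":0,"ay":0,"az":0},
    {"fingers":0,"x":0,"y":0,"z":0,"ax":0,"ay":0,"az":0},
    {"fingers":0,"x":0,"y":0,"z":0,"ax":0,"ay":0,"az":0},
  ],
)

```text
t: 32.05
eef_pos: [0.6087, -0.0847, 0.0327]
tool_rot: [0.002, 0.668, 0.744, -0.001]
contact_force: [2.6, -11.1, -0.2]
gripper_width: 0.003
grasp_force: 0.0
```

```bash
python3 - <<'E'
from h import *
to(612,-100,30,96.1); strips()
E
```

```text
t 32.0 pos [608.7 -84.7  32.7] F [  2.6 -11.1  -0.2] w 0.3 | shift [-15.5   1.6   2.8] turn [ 0.05  0.23 -0.  ]
s -9.5 c [601.1  54.5] size (95.6, 16.2) -175.5
s -46.4 c [603.3  17.7] size (101.2, 33.0) -172.8
s -91.1 c [603.9 -27.2] size (100.5, 31.7) -173.7
```

jog_arm(
  rows=[
    {"fingers":0,"x":1.2,"y":0,"z":0,"ax":0,"ay":0,"az":0},
    {"fingers":0,"x":1.2,"y":0,"z":0,"ax":0,"ay":0,"az":0},
    {"fingers":0,"x":1.2,"y":0,"z":0,"ax":0,"ay":0,"az":0},
    {"fingers":0,"x":1.2,"y":0,"z":0,"ax":0,"ay":0,"az":0},
    {"fingers":0,"x":1.2,"y":0,"z":0,"ax":0,"ay":0,"az":0},
    {"fingers":0,"x":0,"y":0,"z":0,"ax":0,"ay":0,"az":0},
    {"fingers":0,"x":0,"y":0,"z":0,"ax":0,"ay":0,"az":0},
    {"fingers":0,"x":0,"y":0,"z":0,"ax":0,"ay":0,"az":0},
  ],
)

```text
t: 32.9
eef_pos: [0.6083, -0.081, 0.0329]
tool_rot: [0.003, 0.669, 0.743, -0.002]
contact_force: [2.2, -15.7, 0.2]
gripper_width: 0.002
grasp_force: 0.0
```

Pressing at 15.9 N; I'll hold, then release slowly.

jog_arm(
  rows=[
    {"fingers":0,"x":0.3,"y":0,"z":0,"ax":0,"ay":0,"az":0},
    {"fingers":0,"x":0,"y":0,"z":0,"ax":0,"ay":0,"az":0},
    {"fingers":0,"x":0,"y":0,"z":0,"ax":0,"ay":0,"az":0},
    {"fingers":0,"x":0,"y":0,"z":0,"ax":0,"ay":0,"az":0},
    {"fingers":0,"x":0,"y":0,"z":0,"ax":0,"ay":0,"az":0},
    {"fingers":0,"x":0,"y":0,"z":0,"ax":0,"ay":0,"az":0},
    {"fingers":0,"x":0,"y":0,"z":0,"ax":0,"ay":0,"az":0},
    {"fingers":0,"x":0,"y":0,"z":0,"ax":0,"ay":0,"az":0},
  ],
)

```text
t: 33.7
eef_pos: [0.6083, -0.081, 0.0329]
tool_rot: [0.003, 0.669, 0.743, -0.002]
contact_force: [2.4, -16.5, 1.5]
gripper_width: -0.0
grasp_force: 0.0
```

jog_arm(
  rows=[
    {"fingers":0,"x":-0.8,"y":0,"z":0,"ax":0,"ay":0,"az":0},
    {"fingers":0,"x":-0.8,"y":0,"z":0,"ax":0,"ay":0,"az":0},
    {"fingers":0,"x":-0.8,"y":0,"z":0,"ax":0,"ay":0,"az":0},
    {"fingers":0,"x":-0.8,"y":0,"z":0,"ax":0,"ay":0,"az":0},
    {"fingers":0,"x":-0.8,"y":0,"z":0,"ax":0,"ay":0,"az":0},
    {"fingers":0,"x":-0.8,"y":0,"z":0,"ax":0,"ay":0,"az":0},
    {"fingers":0,"x":-0.8,"y":0,"z":0,"ax":0,"ay":0,"az":0},
    {"fingers":0,"x":-0.8,"y":0,"z":0,"ax":0,"ay":0,"az":0},
  ],
)

```text
t: 34.5
eef_pos: [0.6085, -0.0827, 0.0325]
tool_rot: [0.001, 0.668, 0.744, -0.0]
contact_force: [0.8, -6.8, -1.7]
gripper_width: -0.003
grasp_force: 0.0
```

jog_arm(
  rows=[
    {"fingers":0,"x":-0.8,"y":0,"z":0,"ax":0,"ay":0,"az":0},
    {"fingers":0,"x":-0.8,"y":0,"z":0,"ax":0,"ay":0,"az":0},
    {"fingers":0,"x":-0.8,"y":0,"z":0,"ax":0,"ay":0,"az":0},
    {"fingers":0,"x":-0.8,"y":0,"z":0,"ax":0,"ay":0,"az":0},
    {"fingers":0,"x":-0.8,"y":0,"z":0,"ax":0,"ay":0,"az":0},
    {"fingers":0,"x":-0.8,"y":0,"z":0,"ax":0,"ay":0,"az":0},
    {"fingers":0,"x":-0.8,"y":0,"z":0,"ax":0,"ay":0,"az":0},
    {"fingers":0,"x":-0.8,"y":0,"z":0,"ax":0,"ay":0,"az":0},
  ],
)

```text
t: 35.3
eef_pos: [0.6087, -0.0867, 0.0325]
tool_rot: [-0.0, 0.667, 0.745, 0.0]
contact_force: [0.4, -0.6, -0.1]
gripper_width: 0.002
grasp_force: 0.0
```

jog_arm(
  rows=[
    {"fingers":0,"x":-0.8,"y":0,"z":0,"ax":0,"ay":0,"az":0},
    {"fingers":0,"x":-0.8,"y":0,"z":0,"ax":0,"ay":0,"az":0},
    {"fingers":0,"x":-0.8,"y":0,"z":0,"ax":0,"ay":0,"az":0},
    {"fingers":0,"x":-0.8,"y":0,"z":0,"ax":0,"ay":0,"az":0},
    {"fingers":0,"x":-0.8,"y":0,"z":0,"ax":0,"ay":0,"az":0},
    {"fingers":0,"x":-0.8,"y":0,"z":0,"ax":0,"ay":0,"az":0},
    {"fingers":0,"x":-0.8,"y":0,"z":0,"ax":0,"ay":0,"az":0},
    {"fingers":0,"x":-0.8,"y":0,"z":0,"ax":0,"ay":0,"az":0},
  ],
)

```text
t: 36.1
eef_pos: [0.6094, -0.0938, 0.0324]
tool_rot: [0.0, 0.667, 0.745, 0.0]
contact_force: [-0.3, -0.2, 0.6]
gripper_width: -0.001
grasp_force: 0.0
```

```bash
python3 - <<'E'
from h import *
to(612,-100,30,96.1); strips()
E
```

```text
t 36.1 pos [609.4 -93.8  32.4] F [-0.3 -0.2  0.6] w -0.1 | shift [-6.4  1.9  2.4] turn [0.   0.   0.16]
s -11.3 c [601.   52.7] size (96.2, 16.3) -174.5
s -48.2 c [603.3  15.8] size (101.5, 32.9) -172.5
s -93.0 c [603.6 -29.2] size (100.0, 31.8) -173.8
s -129.5 c [612.3 -65. ] size (84.1, 13.9) -174.8
```

jog_arm(
  rows=[
    {"fingers":0,"x":-3,"y":0,"z":0,"ax":0,"ay":0,"az":0},
    {"fingers":0,"x":-10,"y":0,"z":0,"ax":0,"ay":0,"az":0},
    {"fingers":0,"x":-20,"y":0,"z":0,"ax":0,"ay":0,"az":0},
    {"fingers":0,"x":-25,"y":0,"z":0,"ax":0,"ay":0,"az":0},
    {"fingers":0,"x":-20,"y":0,"z":-10,"ax":0,"ay":0,"az":0},
    {"fingers":0,"x":-10,"y":0,"z":-30,"ax":0,"ay":0,"az":0},
    {"fingers":0,"x":0,"y":0,"z":-40,"ax":0,"ay":0,"az":0},
    {"fingers":0,"x":0,"y":0,"z":-40,"ax":0,"ay":0,"az":0},
  ],
)

```text
t: 36.95
eef_pos: [0.6184, -0.1829, 0.1532]
tool_rot: [-0.0, 0.668, 0.744, -0.0]
contact_force: [0.6, -0.6, 0.1]
gripper_width: -0.0
grasp_force: 0.0
```

jog_arm(
  rows=[
    {"fingers":0,"x":0,"y":0,"z":-40,"ax":0,"ay":0,"az":0},
    {"fingers":0,"x":-20,"y":0,"z":-30,"ax":0,"ay":0,"az":0},
    {"fingers":0,"x":-40,"y":20,"z":0,"ax":0,"ay":0,"az":0},
    {"fingers":0,"x":-40,"y":20,"z":0,"ax":0,"ay":0,"az":0},
    {"fingers":0,"x":-30,"y":0,"z":0,"ax":0,"ay":0,"az":0},
    {"fingers":0,"x":0,"y":0,"z":0,"ax":0,"ay":0,"az":0},
    {"fingers":0,"x":0,"y":0,"z":0,"ax":0,"ay":0,"az":0},
    {"fingers":0,"x":0,"y":0,"z":0,"ax":0,"ay":0,"az":0},
  ],
)

```text
t: 37.75
eef_pos: [0.6728, -0.305, 0.2224]
tool_rot: [-0.0, 0.667, 0.745, 0.0]
contact_force: [-0.6, 0.1, 0.2]
gripper_width: 0.002
grasp_force: 0.0
```

```bash
python3 - <<'E'
from h import *
to(612,-100,30,96.1); strips()
t=cam('top')['img'][105:195,225:385];s=cam('scene')['img'][190:330,250:380]
cv2.imwrite('pics/f.png',np.hstack([cv2.resize(t,(460,259),interpolation=2),cv2.resize(s,(240,259),interpolation=2)]))
E
```

```text
t 37.8 pos [ 672.8 -305.   222.4] F [-0.6  0.1  0.2] w 0.2 | shift [210.3 -37.9 192.6] turn [-0.   -0.05  0.22]
s -11.4 c [601.2  52.6] size (95.9, 16.0) -174.5
s -48.2 c [603.3  15.8] size (101.5, 32.9) -172.5
s -93.4 c [604.1 -29.5] size (101.2, 32.9) -172.7
s -134.1 c [604.8 -70.4] size (31.6, 98.4) -175.4
```

View pics/f.png

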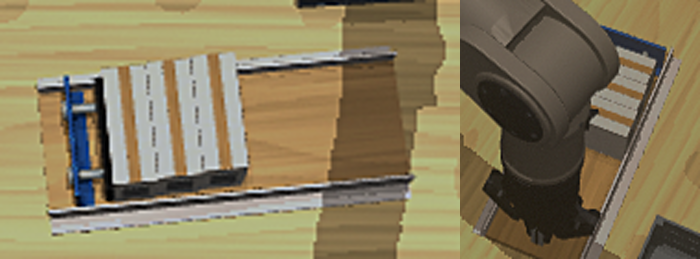

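The final view shows the three cartons butted flush from (103,68) to (245,185), against the black rubber at x≈103, with the arm clear.

```bash
python3 -c "
from station import bot
print(bot.hand_in())"
```

```text
the job is handed in; nothing more can be done
None
```

I handed the job in at 37.8 s: the three cartons stand butted flush at the end stop after a push of about 16 N, though the first push left a 15 mm gap behind the outer carton, so I repeated the slide and press.

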